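# Trip a charger's child-proof catch with a screwdriver and take out the cell

### The job

The charged cell has to come out of the charger, whose child-proof cover opens only with a tool: take the blue-and-black screwdriver from the plywood stand and push its shaft gently straight down through the round access hole until the hidden catch lets go and the spring-loaded cover swings open. Put the screwdriver back upright in the middle slot of the stand, then lift the cell out and lay it down flat in the blue tray that holds its twin, without dropping either of them. Leave the cover open, and do not shift the glass or the label roll.

Things in the scene. Friction and masses are not known exactly. Their poses are not given: they have to be found in the camera images.
- charger: The charger, fixed: grey box 150 (x) x 112 (y) x 60 mm high; origin at the centre of its underside, x from the front deck to the cover's hinge. The fixed front deck (49 mm of the top, with the access hole) lies towards -x; the rest of the top is the cover, a grey frame with a clear window. Under it a well 83 (x) x 104 (y) mm, floor at z 12, with the cell in a cradle.
- access_hole (a point): Mouth of the round vertical access hole (13 mm wide, black rim 2 mm proud) in the deck, 60 mm above the table, at x -52, y 0 of the charger. 14 mm below the mouth is the catch's 16 mm pad: it frees the cover when pushed down 6 mm (tip 20 mm below the mouth), its stop is at 10 mm. Spring: 2 to 3 N at first, 6 N where it trips, 7 N near the stop; over 25 N damages it.
- catch (a joint): The hidden rocker catch under the access hole, rad: 0 at rest, grows as its pad is pushed down, frees the cover at about 0.27, stop at 0.45; springs back to 0.
- cover (a joint): The cover, rad: 0 shut and latched, 1.92 fully open. Once freed it swings open by its own spring in about 1.5 s and stays. Hinge along the charger's y at x +72, z 57 mm; it reaches 98 mm towards the deck, so its free edge rises up and away from the hole. Open, it stands behind x +68 mm of the charger, to about 155 mm above the table.
- cell: The AA cell to be taken out, black and copper-pink, 14 mm thick, 50 mm long, 24 g, square-sided to the touch (does not roll). Origin at the middle of its end nearest the deck; its z axis runs along its length, level as it lies.
- cell_mid (a point): Middle of the cell. At first at x 28, y 0, z 33 mm of the charger (27 mm below the rim), the cell lying along the charger's x. Cheeks 5 mm high hold its ends; beside its middle 30 mm there are about 45 mm free on either side and 14 mm free below it.
- screwdriver: Precision screwdriver, blue and black, 172 mm, 70 g, standing tip down. Origin: middle of the handle's end (the top, 184 mm above the table in its slot); z runs down the shaft. Handle 24 mm square to the touch, 0 to 92 mm along z, sides along its own x and y; shaft 6 mm square, 92 to 172 mm. The handle's shoulder rests on the stand's top.
- driver_tip (a point): Tip of the screwdriver's shaft, 172 mm from its origin along its z axis; 12 mm above the table as it stands in its slot.
- stand: Plywood tool stand, fixed: 60 (x) x 146 (y) x 92 mm high, origin at the centre of its underside. Top plate 44 mm deep in x, 8 mm thick, with three round slots 13 mm wide at y -45, 0, +45 mm. The screwdriver belongs in the middle one; a pencil (to 140 mm high, y -45) and a black marker (to 138 mm, y +45) are fixed in the others.
- slot (a point): Centre of the mouth of the stand's middle slot, 92 mm above the table; the slot is open below, down to the base plate at 6 mm.
- tray: Blue tray, fixed: 110 (x) x 150 (y) x 16 mm high, walls and floor 3 mm; origin at the centre of its underside. The twin cell lies fixed in it along x at y -52 mm; the rest is free.
- tray_space (a point): Middle of the free space on the tray's floor, at y +18 mm of the tray, 3 mm above the table. The cell may lie anywhere in the free space, in any direction.
- clamp_lamp: Blue desk lamp, fixed, in the way of low moves between the charger and the right-hand side: its shade fills about 200 mm square in plan, centred 100 mm nearer the robot (-x) and 15 mm to the left (+y) of this origin, from the origin's height to 190 mm above it (about 130 to 315 mm above the table).
- glass: Pint glass, bystander, 87 mm wide and 155 mm high, origin at the centre of its foot.
- label_roll: White label roll, bystander, 39 mm wide and 28 mm high, origin at the centre of its underside.
Mind the look-alikes: they are no part of the job. What is shaped like the screwdriver but green or orange is not meant.

How it is judged:
By the outcome, as a careful person would: the job done as asked, in the order asked, and still so for the second after the job is handed in, with the robot touching nothing.
It also fails if it takes over 67 s, if anything falls off the work surface, if the arm or the gripper's body presses on something with over 40 N, if the wrist force passes 120 N, or if a joint passes its speed limit or range.

### The arm

A 6-joint arm with a two-finger parallel gripper is mounted at the origin on the work surface; the furniture and walls round the work are solid. World frame = base frame: x ahead of the robot, y to its left, z up, the work surface at z = 0. Lengths are in m, angles in degrees, forces in N, time in s.
With the tool pointing down it reaches from about 0.425 to 1.125 m from the base axis. Payload 14.9 kg.
Tool frame: the origin (TCP) lies at the very end of the fingers, on their centre line; the grasp point (between the pads) lies 19 mm behind it; z points along the fingers, y is the line along which they close (so a half turn about z gives the same grasp; the last joint's range is limited). The gripper opens to 91 mm and grips with 3 to 60 N. Pads are 32 mm wide; open, the fingers measure 118 mm over their backs; the gripper's body (76 mm by 178 mm) begins 60 mm behind the grasp point.
Start: joints at [73.78, 21.709, 99.362, -0, 58.929, -1.908], TCP at [0.173, 0.678, 0.214] pointing down, gripper open.
Joint ranges: [-158.91, 158.91], [-42.39, 125.64], [0.06, 152.35], [-60.88, 240.88], [17.5, 164.5], [-176.32, 176.32]. Speed limits (degrees/s): [108.29, 108.29, 136.94, 180, 180, 180].

### API

Orientations are given as [roll, pitch, yaw] about the fixed x, y, z axes, in that order (R = Rz(yaw) Ry(pitch) Rx(roll)).
In Python, from workcell import arm, eyes, workorder, telemetry gives the robot as it stands. The module is installed in compiled form; this text tells all that it offers. Calls block until the motion is done:
- arm.move_to(position, orientation): joint-space move of the TCP to a pose.
- arm.move_linear(position, rot=None, feed=0.15): straight line of the TCP; rot=None keeps the orientation; feed is the mean speed in m/s.
- arm.goto_joints(angles): joint-space move.
- arm.command_gripper(opening): finger opening in m; the grip force is fixed at half the most; returns when the fingers have stopped.
- arm.pause(seconds).
- arm.solve_ik(position, orientation): joint angles nearest the present ones, or None.
- eyes.read_camera(name): name is "scene" or "top" or "wrist"; returns (picture, depth): 384x512x3 uint8, red, green, blue; 384x512 float32, m along the optical axis (not along the pixel's ray), 0 where there is no reading.
- eyes.calibration(name): a dict with "vertical_fov" (degrees; the focal length in pixels is half the picture's height over the tangent of half this angle, whatever the lens; pixels are square), "cx", "cy" (the principal point, pixels), "R" (3x3) and "t" (3): a world point X has camera coordinates R X + t; the wrist camera has in their place "mount" (4x4, takes a point from camera to tool coordinates, whose origin is the TCP and whose axes are the flange's). Camera axes: x right, y down, z forward; pixel columns grow to the right and rows downward; lengths in m; the calibration is good to about 2 mm. A picture is of the moment at which its call begins: read the wrist's pose just before it. calibration takes no time and is no camera call.
A pose or a line that the arm cannot do raises arm.PlanningError and nothing moves.
- workorder.sign_off(): hands the job in; it is judged then, once.
Readings, each from a call of its own:
- telemetry.read_time_s(): time.
- telemetry.read_joint_pos(): joint angles.
- telemetry.read_dq(): joint speeds.
- telemetry.read_joint_torque(): joint torques, N m.
- telemetry.read_position(): TCP position.
- telemetry.read_ee_rot(): TCP orientation.
- telemetry.read_force(): force on the tool from outside, world axes, zero at the start.
- telemetry.read_ft_torque(): the same for the moment, N m.
- telemetry.read_finger_gap(): finger opening in m.
- telemetry.read_grasp_force(): force on a finger pad.
Only numpy, scipy, OpenCV 4.12 (cv2) and the standard library are available. Lean on these libraries where they do the work, as an engineer would, in place of code of your own. Each camera call takes 0.05 s, during which the arm holds its last target. There are 200 camera calls.

## Working session

There is one attempt and no reset: what is moved stays moved. The work goes in short steps, each a Python script; the robot and the scene stay as the last script left them, time stands still between calls to the robot, and variables do not carry over. Pictures are saved under pics/ and viewed, at most 10 in all, crops included, and the job is handed in when it is done.

```bash
mkdir -p pics; cat > h.py <<'E'
import numpy as np, cv2
from scipy.spatial.transform import Rotation as Ro
from workcell import arm, eyes, workorder, telemetry as T
def cam(n):
    if n=="wrist":
        p=np.array(T.read_position()); R=Ro.from_euler('xyz',T.read_ee_rot(),degrees=True).as_matrix()
    im,d=eyes.read_camera(n); c=eyes.calibration(n)
    if n=="wrist":
        M=np.array(c["mount"]); Rw=R@M[:3,:3]; o=R@M[:3,3]+p
    else:
        Rw=np.array(c["R"]).T; o=-Rw@np.array(c["t"])
    f=192/np.tan(np.radians(c["vertical_fov"])/2)
    return im,d,(f,c["cx"],c["cy"],Rw,o)
def cloud(d,k):
    f,cx,cy,Rw,o=k; v,u=np.mgrid[:384,:512]
    P=np.stack([(u-cx)/f*d,(v-cy)/f*d,d],-1)@Rw.T+o
    P[d<=0]=np.nan; return P
def save(im,name,crop=None,s=1):
    if crop: a,b,c,e=crop; im=im[b:e,a:c]
    cv2.imwrite("pics/"+name,cv2.resize(im[:,:,::-1],None,fx=s,fy=s,interpolation=cv2.INTER_CUBIC))
E
python3 - <<'E'
from h import *
for n in("scene","top"):
    im,d,k=cam(n); np.savez(n+".npz",im=im,P=cloud(d,k),d=d); save(im,n+".png",s=1.5); print(n,k, (d>0).mean())
print(T.read_time_s(),T.read_position(),T.read_ee_rot())
E
```

```text
scene (np.float64(416.99274211127505), 253.1190842013938, 193.03499293452262, array([[ 0.8166073 , -0.31181728,  0.48571855],
       [-0.57717473, -0.44795705,  0.68279119],
       [ 0.00467496, -0.83791674, -0.54577805]]), array([ 0.04821531, -0.70498657,  0.66664344])) 0.9958241780598959
top (np.float64(356.8771938203749), 254.2222994953775, 193.1471895764227, array([[-0.01795933, -0.98522204,  0.17033787],
       [-0.9996577 ,  0.01445189, -0.02180881],
       [ 0.01902482, -0.17067124, -0.98514435]]), array([ 0.31836236, -0.04314342,  1.25032248])) 0.9959309895833334
0.1 [0.17296266 0.67794026 0.21338833] [-1.79946138e+02 -7.54805813e-04  1.65687063e+02]
```

View pics/top.png

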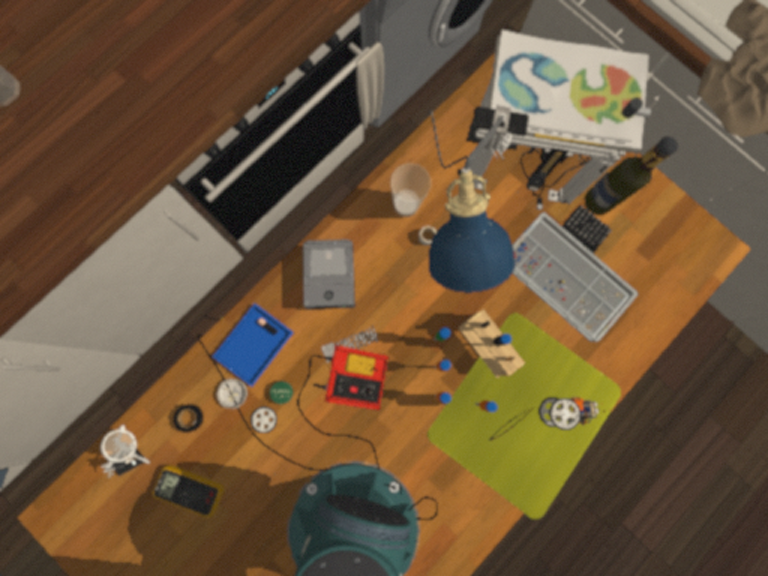

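View pics/scene.png

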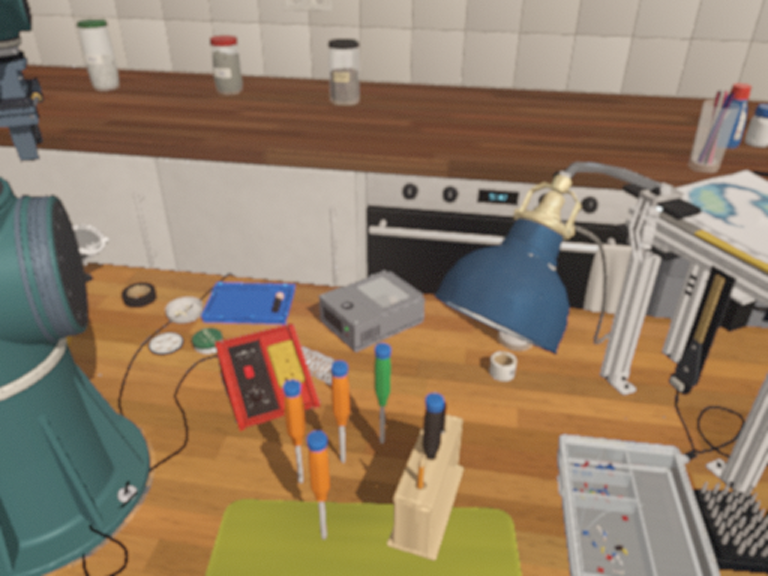

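The top view shows the charger at about (329,275), the tray at (252,344) with its twin cell at (267,325), the lamp at (472,250), the glass at (410,190), the roll at (428,236) and the stand at (490,343). The handles standing upright are one green at (445,333) and orange ones at (445,365), (445,398) and (490,406). The black handle with a blue cap in the stand's middle slot at (503,340) is the only blue-and-black one. In the scene view it is at (433,425). I'll confirm it in a crop and measure.

```bash
python3 - <<'E'
from h import *
z=np.load("top.npz"); P,im=z["P"],z["im"]; hsv=cv2.cvtColor(im,cv2.COLOR_RGB2HSV).astype(int)
v,u=np.mgrid[:384,:512]
def box(m,name):
    n,l,s,_=cv2.connectedComponentsWithStats(m.astype(np.uint8)); 
    l=l==1+np.argmax(s[1:,4]); q=P[l]
    r=cv2.minAreaRect((q[:,:2]*1000).astype(np.float32)); print(name,l.sum(),np.round(r[0],1),np.round(r[1],1),round(r[2],1),"z",np.round(np.median(q[:,2]),4)); return r
reg=lambda a,b,c,d:(u>=a/1.5)&(u<c/1.5)&(v>=b/1.5)&(v<d/1.5)
Z=P[...,2]
box(reg(290,225,370,320)&(Z>.05)&(Z<.075),"charger")
box(reg(205,295,300,395)&(hsv[...,0]>100)&(hsv[...,0]<130)&(hsv[...,1]>120),"tray")
box(reg(440,300,540,390)&(Z>.085)&(Z<.1),"standtop")
m=reg(485,325,525,360)&(Z>.165); print("driver",P[m].mean(0),m.sum(),np.nanmax(Z[m]))
m=reg(425,215,520,295)&(Z>.13); print("lamp",np.nanmin(P[m],0),np.nanmax(P[m],0))
m=reg(310,283,345,305)&(im.sum(2)<230); print("hole dark",m.sum(),np.nanmean(P[m],0))
print("obst hi",[ (a,b,np.nanmedian(P[int(b/1.5),int(a/1.5)],0).round(3)) if 0 else (a,b,P[int(b/1.5),int(a/1.5)].round(3)) for a,b in((445,333),(445,365),(445,398),(490,406),(482,322),(516,362),(410,190),(428,236),(329,294),(267,325))])
a=cv2.resize(im[190:260,280:370],(495,385)); s=np.load("scene.npz")["im"][250:380,180:330]; s=cv2.resize(s,(300,260))
c=np.zeros((385,795,3),np.uint8); c[:,:495]=a; c[:260,495:]=s; save(c,"crop.png")
E
```

```text
charger 1426 [566.5  50.3] [152.9 112. ] 1.6 z 0.0598
tray 1348 [412.6 231.3] [114.3 150. ] 53.1 z nan
standtop 530 [ 399.7 -314.9] [145.5  45.7] 35.7 z 0.092
driver [ 0.39923452 -0.31313222  0.18190787] 48 0.18953782374560468
lamp [ 0.48590616 -0.33418115  0.18038364] [ 0.63600279 -0.16288212  0.31622344]
hole dark 1 [0.51930921 0.04608127 0.0612707 ]
obst hi [(445, 333, array([ 0.414, -0.192,  0.171])), (445, 365, array([ 0.351, -0.19 ,  0.172])), (445, 398, array([ 0.286, -0.187,  0.174])), (490, 406, array([ 0.27 , -0.276,  0.173])), (482, 322, array([ 0.446, -0.286,  0.094])), (516, 362, array([ 0.357, -0.356,  0.092])), (410, 190, array([ 0.77 , -0.141,  0.038])), (428, 236, array([ 0.665, -0.184,  0.005])), (329, 294, array([0.518, 0.051, 0.046])), (267, 325, array([0.456, 0.195, 0.014]))]
```

View pics/crop.png

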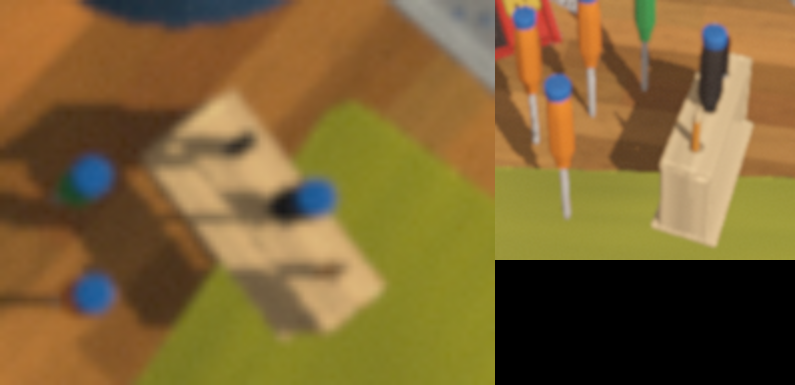

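The crop confirms it: black handle with blue cap in the middle slot at (310,197), marker at (240,143), pencil at (330,270). The loose ones are green or orange. I'll go above it.

```bash
python3 - <<'E'
from h import *
print(np.array(eyes.calibration("wrist")["mount"]).round(3).tolist())
arm.move_to([.43,-.1,.40],[180,0,35.7])
arm.move_linear([.399,-.313,.36],feed=.25)
im,d,k=cam("wrist"); P=cloud(d,k); np.savez("w1.npz",im=im,P=P); save(im,"w1.png",s=1.2)
Z=P[...,2]
near=np.hypot(P[...,0]-.399,P[...,1]+.314)<.03
m=near&(Z>.175); print("handle",P[m].mean(0),m.sum(),cv2.minAreaRect((P[m][:,:2]*1000).astype(np.float32)))
m=(abs(Z-.092)<.006); r=cv2.minAreaRect((P[m][:,:2]*1000).astype(np.float32)); print("stand",m.sum(),r)
print(T.read_time_s(),T.read_joint_pos(),T.read_position())
E
```

```text
[[0.001, -0.968, -0.25, 0.07], [1.0, 0.001, 0.0, -0.001], [0.0, -0.25, 0.968, -0.17], [0.0, 0.0, 0.0, 1.0]]
handle [ 0.42052387 -0.30024308  0.47319893] 11136 ((412.23779296875, -312.46478271484375), (41.3520393371582, 37.101200103759766), 52.5766487121582)
stand 2311 ((372.7366943359375, -351.226806640625), (307.38836669921875, 834.2887573242188), 59.73725128173828)
4.125 [-4.06462513e+01 -5.27254011e+00  1.14452656e+02  8.13831422e-03
  7.08000314e+01  1.35903077e+01] [ 0.39931926 -0.31206145  0.36030096]
```

View pics/w1.png

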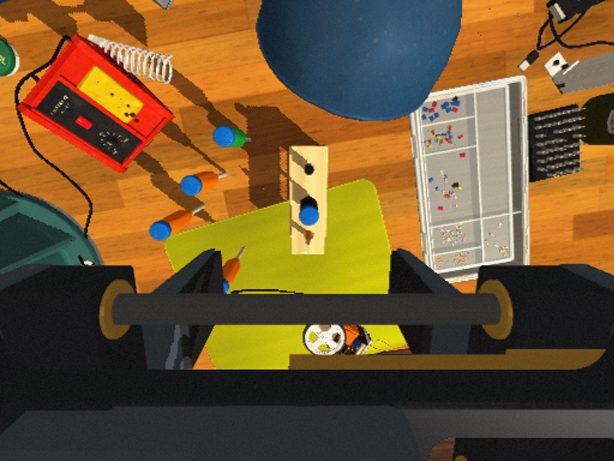

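The wrist view shows the stand at (308,200), the blue cap at (310,213), the marker at (308,169) and the pencil at (308,236). The fingers are along the image sides. Next I mask out the gripper and measure.

```bash
python3 - <<'E'
from h import *
z=np.load("w1.npz"); P=z["P"]; Z=P[...,2]
near=np.hypot(P[...,0]-.399,P[...,1]+.314)<.1
m=near&(Z>.175)&(Z<.195); q=P[m];print("handle",q.mean(0),q[:,2].max(),m.sum(),cv2.minAreaRect((q[:,:2]*1000).astype(np.float32)))
m=near&(abs(Z-.092)<.005); r=cv2.minAreaRect((P[m][:,:2]*1000).astype(np.float32)); print("stand",m.sum(),r)
m=near&(Z>.115)&(Z<.145);q=P[m][:,:2]; c=np.array(r[0])/1000; ax=np.array([np.cos(np.radians(35.7)),np.sin(np.radians(35.7))]); s=(q-c)@ax; print("mk",q[s>.03].mean(0),"pc",q[s<-.03].mean(0))
E
```

```text
handle [ 0.40023525 -0.31554662  0.18281054] 0.1855815192959125 227 ((400.1579284667969, -315.74609375), (20.476701736450195, 20.609817504882812), 35.56452941894531)
stand 2027 ((399.4728698730469, -316.3104553222656), (144.67111206054688, 43.587711334228516), 35.171085357666016)
mk [ 0.43670692 -0.28953514] pc [ 0.36419984 -0.34105298]
```

```bash
python3 - <<'E'
from h import *
x,y=.400,-.316
arm.move_linear([x,y,.26],[180,0,35.4],feed=.2)
arm.move_linear([x,y,.12],feed=.12)
print("F",T.read_force())
arm.command_gripper(.015)
print(T.read_finger_gap(),T.read_grasp_force(),T.read_position(),T.read_ee_rot(),T.read_force())
arm.move_linear([x,y,.36],feed=.15)
print(T.read_finger_gap(),T.read_grasp_force(),T.read_force(),T.read_position())
arm.move_linear([.43,-.12,.36],[180,0,20],feed=.2)
arm.move_linear([.44,.0,.36],[180,0,1.6],feed=.25)
im,d,k=cam("wrist"); P=cloud(d,k); np.savez("w2.npz",im=im,P=P,f=k[0],c=k[1:3],R=k[3],o=k[4]); save(im,"w2.png",s=1.2)
print(T.read_time_s(),T.read_joint_pos(),T.read_position())
E
```

```text
F [-0.77519633 -0.09305641 -0.26274687]
0.02300920446520797 29.999946355819702 [ 0.40000103 -0.31599602  0.12000093] [-1.79999281e+02 -4.05804796e-04  3.53999060e+01] [ 0.98579158 -0.30269168 -0.38295757]
0.02285880507073285 29.99998301267624 [ 0.07588163  0.68086997 -0.81995445] [ 0.39976857 -0.31579341  0.35919828]
10.7083 [-3.14583388e+00 -1.27830268e+01  1.20843640e+02 -1.35428404e-02
  7.19506067e+01  8.52178465e+01] [ 0.44000113 -0.00090796  0.35990336]
```

View pics/w2.png

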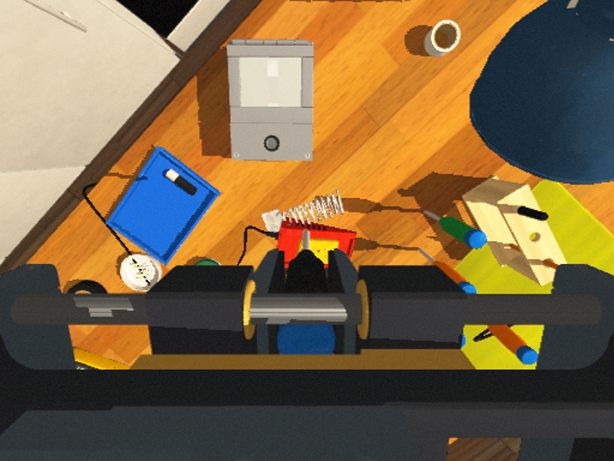

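The driver is held, with its tip near (306,232). The hole is at (271,143), the charger spans (228–313, 40–160), and the tray is at (162,205) with the twin at (182,180). Now I compute positions, including the tip offset.

```bash
python3 - <<'E'
from h import *
z=np.load("w2.npz"); P,im=z["P"],z["im"]; Z=P[...,2]; v,u=np.mgrid[:384,:512]
hsv=cv2.cvtColor(im,cv2.COLOR_RGB2HSV).astype(int)
m=(np.hypot(P[...,0]-.566,P[...,1]-.05)<.11)&(abs(Z-.06)<.006); r=cv2.minAreaRect((P[m][:,:2]*1000).astype(np.float32)); print("charger",r,np.median(Z[m]))
f=float(z["f"]);c=z["c"];R=z["R"];o=z["o"]
def ray(px,py,h):
    d=R@np.array([(px-c[0])/f,(py-c[1])/f,1]); return o+d*(h-o[2])/d[2]
m=(abs(u-226)<14)&(abs(v-119)<14)&(im.sum(2)<240); uu,vv=u[m].mean(),v[m].mean(); print(m.sum(),uu,vv,"hole",ray(uu,vv,.062),ray(uu,vv,.060), u[m].min(),u[m].max(),v[m].min(),v[m].max())
m=(u<190)&(v>110)&(v<230)&(hsv[...,0]>100)&(hsv[...,0]<130)&(hsv[...,1]>120)&(Z<.03);r=cv2.minAreaRect((P[m][:,:2]*1000).astype(np.float32)); print("tray",r)
t=(abs(u-255)<14)&(v>185)&(v<225)&(Z>.2)&(Z<.45)
for row in range(186,225,3):
    k=t&(v==row)
    if k.any(): print(row,k.sum(),P[k].mean(0).round(4))
w=(u>145)&(u<165)&(v>138)&(v<162)&(im.min(2)>170);print("twin white",P[w].mean(0))
E
```

```text
charger ((566.4109497070312, 49.54588317871094), (151.85499572753906, 112.00048065185547), 1.2919081449508667) 0.05879002348131396
64 226.046875 119.015625 hole [0.51340295 0.04778565 0.062     ] [0.51341764 0.04798533 0.06      ] 220 232 113 125
tray ((409.50567626953125, 225.01414489746094), (114.30787658691406, 153.90975952148438), 52.48299789428711)
192 4 [ 0.4425 -0.0009  0.2625]
195 6 [ 0.4422 -0.0009  0.2731]
198 6 [ 0.4422 -0.0009  0.284 ]
201 6 [ 0.4423 -0.0009  0.2945]
204 6 [ 0.4425 -0.0009  0.3044]
207 7 [ 0.4419 -0.0005  0.3111]
210 12 [ 0.4467 -0.0008  0.3338]
213 16 [ 0.4499 -0.0007  0.3505]
216 24 [ 0.4494 -0.0007  0.3553]
219 27 [ 0.4492 -0.0011  0.3606]
222 27 [ 0.4494 -0.0011  0.3666]
twin white [0.46239431 0.19952884 0.01195141]
```

```bash
python3 - <<'E'
from h import *
arm.move_linear([.514,.048,.30],[180,0,1.3],feed=.2)
arm.move_linear([.514,.048,.182],feed=.15)
print("F",T.read_force(),T.read_position())
im,d,k=cam("wrist"); P=cloud(d,k); np.savez("w3.npz",im=im,P=P,f=k[0],c=k[1:3],R=k[3],o=k[4]); save(im,"w3.png",(176,140,336,260),5)
v,u=np.mgrid[:384,:512]
t=(abs(u-255)<20)&(P[...,2]>.078)&(P[...,2]<.14)&(P[...,0]<.53)
for h in(.08,.09,.1,.11,.12): q=P[t&(abs(P[...,2]-h)<.005)]; print(h,len(q),q.mean(0).round(4))
E
```

```text
F [ 0.50151227  0.04563721 -0.17967375] [0.51451742 0.04796254 0.18296608]
0.08 4 [0.5168 0.0486 0.0833]
0.09 16 [0.5167 0.0474 0.0898]
0.1 17 [0.5168 0.0476 0.1008]
0.11 18 [0.5167 0.0476 0.1107]
0.12 18 [0.5168 0.0477 0.1209]
```

View pics/w3.png

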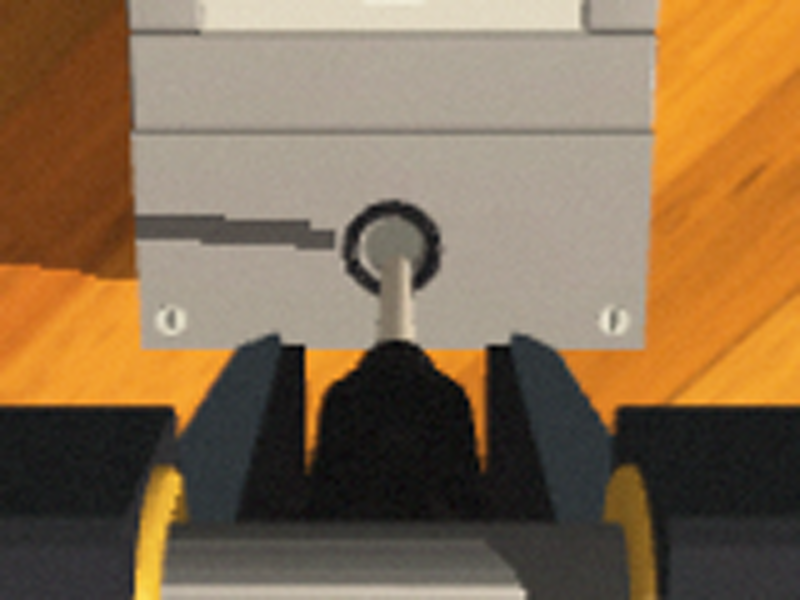

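The crop shows the tip at (397,262) over the hole, whose ring is centred at (392,248). The shaft looks well lined up. I'll compute the residual and push down with the force monitored.

```bash
cat > push.py <<'E'
from h import *
z=np.load("w3.npz"); f=float(z["f"]);c=z["c"];R=z["R"];o=z["o"]
def ray(px,py,h):
    d=R@np.array([(px-c[0])/f,(py-c[1])/f,1]); return o+d*(h-o[2])/d[2]
h=ray(176+392/5,140+248/5,.062); t=ray(176+397/5,140+260/5,.0755); print("ring",h,"tip",t)
x,y=np.array([.514,.048])+np.clip(h-np.array([.5141,.0477,0]),-.002,.002)[:2]
print(x,y)
arm.move_linear([x,y,.182],feed=.05); F0=np.array(T.read_force())
for zz in (.175,.168,.163,.158,.156):
    arm.move_linear([x,y,zz],feed=.04); F=np.array(T.read_force())-F0; print(zz,F.round(2))
    if np.linalg.norm(F)>8: break
else:
    while zz>.1440:
        zz-=.001; arm.move_linear([x,y,zz],feed=.02); F=np.array(T.read_force())-F0
        im,d=eyes.read_camera("wrist"); dd=np.median(d[110:150,220:290])
        print(round(zz,4),F.round(2),dd)
        if np.linalg.norm(F)>12: break
print(T.read_time_s())
E
python3 push.py
```

```text
ring [0.51389075 0.04767867 0.062     ] tip [0.51462242 0.04664934 0.0755    ]
0.5137907522672245 0.047978666124357396
0.175 [-0.76  0.06 -0.59]
0.168 [ 1.36 -0.26  0.78]
0.163 [ 0.84 -0.3  -0.06]
0.158 [ 0.5   0.31 -0.37]
0.156 [ 0.23 -0.29  0.03]
0.155 [-0.48  0.25  0.21] 0.26073444
0.154 [-0.73  0.1   0.48] 0.25978854
0.153 [-1.88  0.57  3.29] 0.2587431
0.152 [-2.87  0.    4.26] 0.2577232
0.151 [-3.09  0.5   5.24] 0.25670028
0.15 [-4.85 -0.35  5.32] 0.255624
0.149 [-4.6  -0.54  4.67] 0.25467095
0.148 [-3.82  0.36  5.89] 0.25292778
0.147 [-5.32  0.37  5.43] 0.23445264
0.146 [-6.   -0.33  6.11] 0.19898105
0.145 [-4.54  0.31  6.59] 0.2942844
0.144 [-4.5  -0.32  6.06] 0.2933119
17.675
```

Cover sprung open. I'll withdraw, check the tip, and go back over the stand.

```bash
python3 - <<'E'
from h import *
x,y=.5138,.0480
arm.move_linear([x,y,.20],feed=.1)
arm.move_linear([x,y,.36],feed=.25)
arm.move_linear([.44,.0,.36],feed=.25)
arm.move_linear([.43,-.12,.36],[180,0,20],feed=.25)
arm.move_linear([.400,-.316,.36],[180,0,35.4],feed=.2)
arm.move_linear([.400,-.316,.222],feed=.15)
arm.pause(.2)
p=np.array(T.read_position()); print(p,T.read_force(),T.read_finger_gap())
im,d,k=cam("wrist"); P=cloud(d,k); save(im,"w4.png",(160,120,352,264),4)
u=np.mgrid[:384,:512][1]
R=Ro.from_euler('z',35.4,degrees=True).as_matrix()
L=(P-p)@R   # local tool-x forward
for h in(.12,.13,.14,.15,.16):
    q=L[(np.abs(L[...,0])<.008)&(np.abs(L[...,1])<.008)&(abs(P[...,2]-h)<.005)]; print(h,len(q),q.mean(0).round(4) if len(q) else "")
m=(np.hypot(P[...,0]-.4,P[...,1]+.316)<.1)&(abs(P[...,2]-.092)<.005); print(cv2.minAreaRect((P[m][:,:2]*1000).astype(np.float32)))
print(T.read_time_s())
E
```

```text
[ 0.40027451 -0.31622885  0.22270552] [ 0.54321212  0.52998496 -1.56715419] 0.023275224589753323
0.12 7 [ 0.0006 -0.0003 -0.0997]
0.13 12 [ 0.0006 -0.0004 -0.0931]
0.14 19 [ 0.0008 -0.0003 -0.0829]
0.15 16 [ 0.0009 -0.0002 -0.0721]
0.16 19 [ 0.001  -0.0004 -0.0624]
((405.3208923339844, -311.9533386230469), (130.646728515625, 44.08302307128906), 35.40814208984375)
22.7667
```

View pics/w4.png

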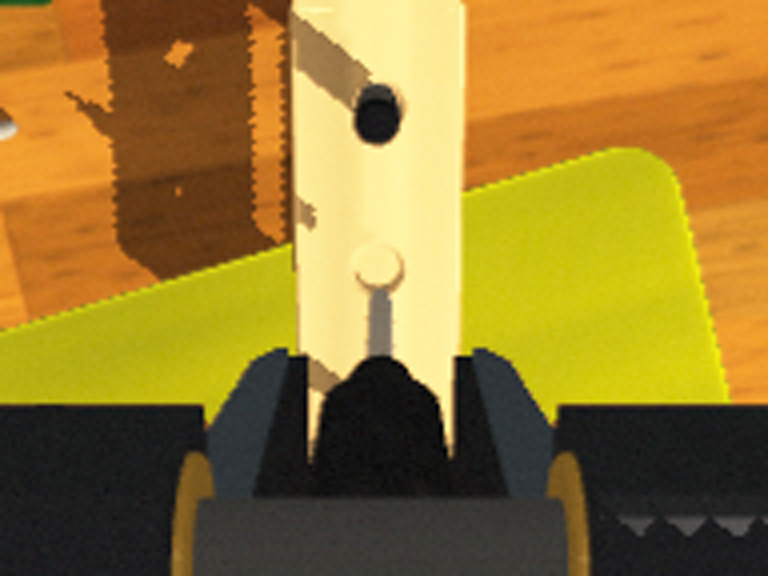

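The cover is open. The shaft tip at (379,290) sits over the empty slot at (379,268), shifted about 1.8 mm towards −tool x. I'll compensate and insert with a force watch.

```bash
python3 - <<'E'
from h import *
x,y=.4+.0018*np.cos(np.radians(35.4)),-.316+.0018*np.sin(np.radians(35.4))
arm.move_linear([x,y,.215],feed=.1); F0=np.array(T.read_force())
for zz in (.205,.195,.185,.17,.155,.14,.13,.125,.123,.122,.121,.120,.1195):
    arm.move_linear([x,y,zz],feed=.06); F=np.array(T.read_force())-F0; print(zz,F.round(1))
    if F[2]>4 or np.linalg.norm(F)>8: break
print(T.read_position(),T.read_time_s())
E
```

```text
0.205 [-0.6 -1.2  0.3]
0.195 [ 0.4 -0.5  0.3]
0.185 [-0.8 -0.2  0.1]
0.17 [-0.2 -0.9  0.8]
0.155 [-0.1 -0.3  0.2]
0.14 [ 0.2 -0.1  0.6]
0.13 [ 0.2  0.3 -0.6]
0.125 [ 0.6 -0.4  0. ]
0.123 [-0.2 -1.2  0.2]
0.122 [-0.2 -0.5  0.3]
0.121 [-0.8 -0.5 -0.1]
0.12 [-0.6 -0.9  0.7]
0.1195 [-2.   1.9 10.3]
[ 0.40156242 -0.31507086  0.11995428] 26.9833
```

Seated on the slot. Release, rise, and go look into the charger with the wrist turned half round so that the camera stays away from the open cover.

```bash
python3 - <<'E'
from h import *
x,y=.4015,-.315
arm.command_gripper(.07)
arm.move_linear([x,y,.23],feed=.15)
arm.move_linear([x,y,.36],feed=.3)
im,d,k=cam("wrist"); P=cloud(d,k)
m=(np.hypot(P[...,0]-.4,P[...,1]+.316)<.04)&(P[...,2]>.17)&(P[...,2]<.2); q=P[m]; print("drv",len(q),q.mean(0),q[:,2].max()); save(im,"w5.png")
arm.move_linear([.43,-.10,.36],[180,0,0],feed=.3)
arm.move_to([.56,.05,.30],[180,0,-178.7])
im,d,k=cam("wrist"); P=cloud(d,k); np.savez("w6.npz",im=im,P=P,f=k[0],c=k[1:3],R=k[3],o=k[4]); save(im,"w6.png",s=1.5)
Z=P[...,2]
L=(P-np.array([.5664,.0490,0]))@Ro.from_euler('z',1.3,degrees=True).as_matrix()
np.save("L6.npy",L)
m=(abs(L[...,0]-28)*1>-1)&(abs(L[...,0]-.028)<.04)&(abs(L[...,1])<.03)&(Z>.036)&(Z<.048); q=L[m]; print("cell",m.sum(),cv2.minAreaRect((q[:,:2]*1000).astype(np.float32)),np.median(q[:,2]))
for lx in range(-10,70,3):
    r=[]
    for ly in(-30,-12,-10,-8,0,8,10,12,30):
        s=Z[(abs(L[...,0]*1000-lx)<1.6)&(abs(L[...,1]*1000-ly)<1.1)]; r.append(round(float(np.median(s)*1000)) if len(s) else -1)
    print(lx,r)
print(T.read_time_s(),T.read_joint_pos())
E
```

```text
drv 232 [ 0.40149007 -0.31543214  0.18264016] 0.18507321914656005
cell 248 ((26.42645835876465, -0.3799324035644531), (55.81584548950195, 12.64814281463623), 0.6625795960426331) 0.038513174788037285
-10 [-1, -1, -1, -1, -1, -1, -1, -1, -1]
-7 [12, 11, 12, 13, 13, 13, 12, 12, 13]
-4 [11, 11, 11, 12, 12, 12, 11, 12, 11]
-1 [11, 11, 12, 12, 25, 12, 12, 11, 12]
2 [11, 12, 12, 12, 36, 12, 12, 12, 12]
5 [12, 10, 22, 24, 40, 26, 26, 13, 11]
8 [10, 12, 30, 25, 39, 28, 30, 12, 12]
11 [11, 12, 30, 25, 39, 29, 30, 13, 11]
14 [12, 11, 13, 12, 39, 12, -1, 12, 12]
17 [11, 12, 12, 12, 40, 12, 12, 12, 11]
20 [13, 11, 12, 12, 39, 12, 12, 13, 13]
23 [12, 11, 12, 13, 40, 11, 13, 12, 12]
26 [13, 12, 13, 12, 40, 12, 11, 12, 12]
29 [13, 12, 12, 12, 39, 12, 12, 12, 12]
32 [13, 12, 12, 12, 39, 11, 11, 11, 12]
35 [13, 12, 12, 10, 39, 12, 12, 13, 13]
38 [12, 12, 12, 12, 40, 11, 13, 12, 11]
41 [12, 12, 14, 14, 39, 13, 20, 11, 11]
44 [12, 12, 28, 25, 40, 24, 29, 13, 12]
47 [12, 11, 30, 25, 40, 27, 30, 12, 12]
50 [12, 10, 29, 27, 40, 26, 30, 11, 11]
53 [11, 11, -1, -1, 37, -1, -1, 11, 11]
56 [11, 12, 11, 11, -1, 12, 12, 12, 13]
59 [12, 12, 12, 11, -1, 12, 12, 13, 12]
62 [11, 12, 10, 11, -1, 12, 11, 13, 11]
65 [12, 11, 11, 13, 11, 11, 12, 12, 11]
68 [56, 12, 55, 12, 12, 39, 55, 14, 56]
32.8333 [ 2.70855053e+00  3.67658152e+00  1.11993501e+02 -1.54254581e-03
  6.43225613e+01 -8.85496656e+01]
```

View pics/w6.png

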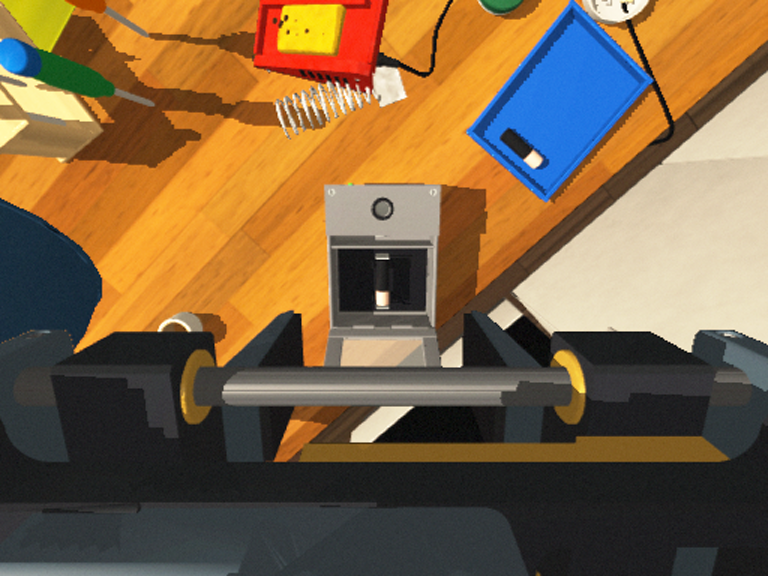

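The cover stands open and the cell at (382,282) lies along the charger. The cheeks, 30 mm apart, top out at about z 31 mm, so the 32 mm pads must grip just above them. The driver stands correctly at z 0.185.

```bash
python3 - <<'E'
from h import *
x,y=.594,.0495
arm.command_gripper(.05)
arm.move_linear([x,y,.12],[180,0,-178.7],feed=.2)
arm.move_linear([x,y,.045],feed=.1); F0=np.array(T.read_force())
arm.move_linear([x,y,.032],feed=.04); print((np.array(T.read_force())-F0).round(2),T.read_position())
arm.command_gripper(.005); arm.pause(.2)
print(T.read_finger_gap(),T.read_grasp_force(),(np.array(T.read_force())-F0).round(2))
arm.move_linear([x,y,.06],feed=.05)
print(T.read_finger_gap(),T.read_grasp_force())
arm.move_linear([x,y,.16],feed=.15)
print(T.read_finger_gap(),T.read_grasp_force(),T.read_time_s())
im,d,k=cam("wrist"); P=cloud(d,k); np.savez("w7.npz",im=im,P=P); save(im,"w7.png",s=1.5)
z=np.load("w6.npz"); P,im=z["P"],z["im"]; hsv=cv2.cvtColor(im,cv2.COLOR_RGB2HSV).astype(int); v,u=np.mgrid[:384,:512]
m=(u>305)&(v<140)&(hsv[...,0]>100)&(hsv[...,0]<130)&(hsv[...,1]>120)&(P[...,2]<.03);print("tray",cv2.minAreaRect((P[m][:,:2]*1000).astype(np.float32)))
w=(u>330)&(u<365)&(v>82)&(v<113)&((im.min(2)>150)|(im.max(2)<70))&(P[...,2]>.008);print("twin",P[w].mean(0),cv2.minAreaRect((P[w][:,:2]*1000).astype(np.float32)))
E
```

```text
[-0.05 -0.85 -0.07] [0.59389164 0.04948794 0.03182257]
0.01420539530204031 30.000348687171936 [-0.92  0.49  1.75]
0.014040634713677965 29.999970495700836
0.013998638555044279 29.999974071979523 38.15
tray ((409.7430725097656, 227.69775390625), (119.33455657958984, 157.98297119140625), 52.84755325317383)
twin [0.45089197 0.19105158 0.01485345] ((450.7010803222656, 192.37648010253906), (49.05877685546875, 13.551836013793945), 51.685672760009766)
```

View pics/w7.png

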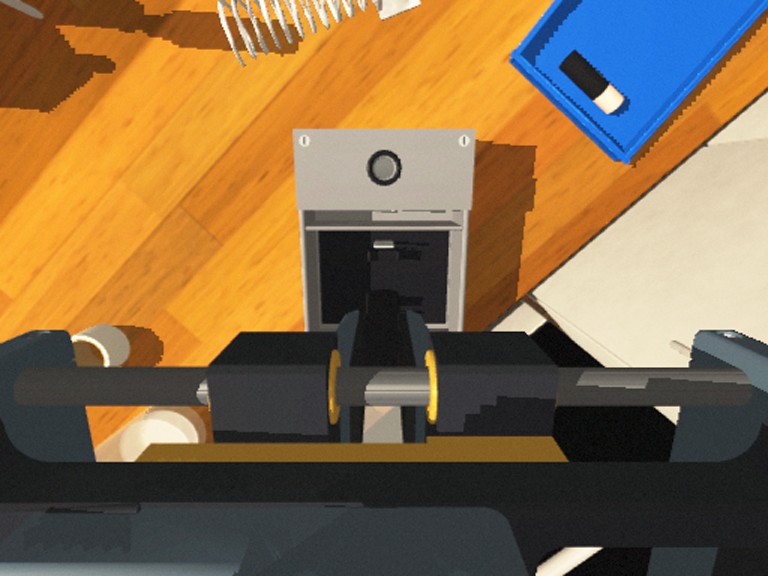

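The cell is gripped at the fingers near (380,320), and the well is empty. Carry it to the free space of the tray, 70 mm from the twin, parallel to it.

```bash
python3 - <<'E'
from h import *
x,y=.395,.235
arm.move_linear([.55,.08,.20],feed=.2)
arm.move_linear([x,y,.20],[180,0,-127.5],feed=.2)
arm.move_linear([x,y,.04],feed=.15)
arm.move_linear([x,y,.016],feed=.05); arm.pause(.15); F0=np.array(T.read_force()); zz=.012
while zz>.0065:
    arm.move_linear([x,y,zz],feed=.03); F=np.array(T.read_force())-F0; print(round(zz,4),F.round(2))
    if F[2]>2.5: break
    zz-=.0005
arm.command_gripper(.034); arm.pause(.3)
arm.move_linear([x,y,.06],feed=.1)
arm.move_linear([x,y,.25],feed=.25)
im,d,k=cam("wrist"); P=cloud(d,k); save(im,"w8.png",s=1.5)
print(T.read_time_s(),T.read_position())
E
```

```text
0.012 [ 0.5   2.01 -0.97]
0.0115 [-0.37 -0.04  0.28]
0.011 [-0.16 -0.22  0.39]
0.0105 [-0.33  1.08 -0.8 ]
0.01 [-0.74  0.52 -0.74]
0.0095 [-0.75  0.39 -0.52]
0.009 [0.52 1.21 2.17]
0.0085 [-4.09 -1.81 17.89]
46.4 [0.39421482 0.23458005 0.24825295]
```

View pics/w8.png

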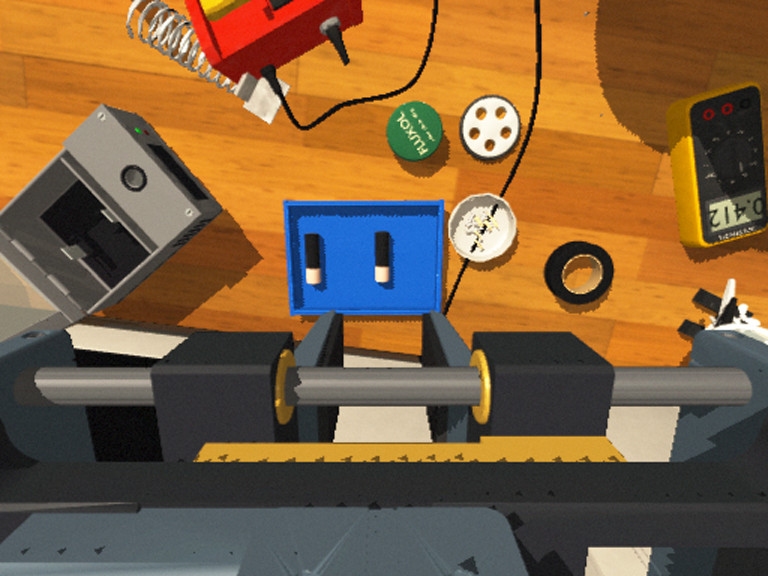

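The cell lies flat at (382,257) in the tray, parallel to its twin at (314,260). The cover is open and the gripper is clear of everything.

```bash
python3 -c "
from h import *
print(workorder.sign_off(),T.read_time_s())"
```

```text
the job is handed in; nothing more can be done
the job is handed in; nothing more can be done
```

The job is handed in at about 46 s of robot time: the cover is open, the blue-and-black screwdriver stands upright in the stand's middle slot, the cell lies flat in the blue tray beside its twin, and the arm stayed clear of the glass and label roll, though I did not re-measure those two.

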